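Set three equal bottle lanes with a slotted spacer block

ROBOT

A 6-joint arm with a two-finger parallel gripper is mounted at the origin on the work surface. World frame = base frame: x ahead of the robot, y to its left, z up, the work surface at z = 0. Lengths are in mm, angles in rad, forces in N, time in s.
With the tool pointing down it reaches from about 400 to 925 mm from the base axis. Payload 12.5 kg.
Tool frame: the origin (TCP) lies where the fingers leave the gripper's body, on its centre line; the fingertips stand 78 mm ahead of it and the grasp point (between the pads) lies 59 mm ahead of it; z points along the fingers, y is the direction in which the jaws open and shut (so a half turn about z gives the same grasp; the last joint's range is limited). The gripper opens to 95 mm and grips with 3 to 60 N. Pads are 20 mm wide; open, the fingers measure 119 mm over their backs; the gripper's body (75 mm by 180 mm) begins 59 mm behind the grasp point.
Start: joints at [-1.323, 0.491, 1.559, -0, 1.092, -0.106], TCP at [216.562, -586.292, 292.261] pointing down, gripper open.
Joint ranges: [-3.1, 3.1], [-0.84, 2.19], [0.05, 2.79], [-1.13, 4.28], [0.06, 2.93], [-2.69, 2.69]. Speed limits (rad/s): [2.22, 2.22, 2.79, 3.14, 3.14, 3.14].

INTERFACE

Orientations are given as [roll, pitch, yaw] about the fixed x, y, z axes, in that order (R = Rz(yaw) Ry(pitch) Rx(roll)).
In Python, from cell import env, viewer, ticket, search_frame gives the robot as it stands.
- The arm moves only by the shell command python3 -m inch 'ROWS'. ROWS is a JSON object of lists of equal length, an entry for each row: "hand": the opening, from 0 (shut) to 1 (fully open); "delta_pos": the shift along the tool's x, y, z in cm, a list of three; "turn": the turn about the tool's z in rad. A call has 1 to 20 rows; each row shifts and turns the commanded pose from where the row before left it, along the tool's axes as they then stand; what a row does not reach is not made up. A row lasts 1/10 s, in which the tool goes at most 50 mm and 8.59 degrees, less where a joint would pass 70% of its speed; a pose out of reach is approached as far as the arm can. A call is refused whole if a number of a shift passes 5 or a number of a turn 0.15, either way. A call with a gripper value outside its range is refused whole. The fingers move at their own pace and stop on an object; the grip force is fixed at half the most. Time passes only in rows, so rows that do not move let the fingers close. It gives the time, the measured TCP pose, the force and the opening at its end, in the units of the state.
- env.state(): the state, without advancing time (a new reading comes with each control period).
- viewer.read_camera(name): name is "scene" or "top" or "wrist"; returns (picture, depth): 420x560x3 uint8, blue, green, red; 420x560 float32, mm along the optical axis (not along the pixel's ray), 0 where there is no reading.
- viewer.get_calibration(name): a dict with "fx", "fy", "cx", "cy" (pixels), "k1" (the pictures are not rectified: a ray, as slopes to the right and down, at radius r is drawn at 1 + k1 r^2 times it, then the intrinsics apply), "T" (4x4, takes a point from camera to world coordinates). Camera axes: x right, y down, z forward; pixel columns grow to the right and rows downward; lengths in mm; the calibration is good to about 2 mm. A picture is of the moment at which its call begins: read the wrist's pose just before it. get_calibration takes no time and is no camera call; for the wrist camera it gives the pose at the moment of the call.
- ticket.job_done(): hands the job in, once; it reports no verdict.
Trained networks look in the newest picture that a camera, given by its name, has taken for a name from the list of things; names that differ only in an ending like _2 or _b are one class to them, and where a whole thing is asked for, a point or a joint stands for the part that bears it (a point fixed in the world has none). Each returns a list of dicts, best first, with "p" (0 to 1); they miss things now and then, are a little off and sometimes report something else, mostly with a low value. They report only what shows in the picture. A call takes as long as a camera call. They do not tell look-alikes from the thing itself.
- search_frame(camera, label): "centre" ([column, row] in pixels, amid what is visible of it).
The state is a dict: "t": time; "joints": joint angles; "qvel": joint speeds; "tau": joint torques, N m; "eef_pos": TCP position; "tcp_rot": TCP orientation; "ft_force": force on the tool from outside, world axes, zero at the start; "moment": the same for the moment, N m; "opening": opening from 0.0 (shut) to 1.0 (fully open).
Only numpy, scipy, OpenCV 4.12 (cv2) and the standard library are available. Lean on these libraries where they do the work, as an engineer would, in place of code of your own. Each camera call takes 0.05 s, during which the arm holds its last target.

TASK

Take the slotted spacer block from the steel tray and step it along the lane rack: starting at the fixed end stop, hook each divider in turn and draw it towards the stop until the block's plain face rests firmly but gently against the stop or the divider set before it, pause there a moment still pressing lightly, and do not shove the set dividers along. When all three lanes are equally wide, stand the block upright in the tray again, let go, and leave the other things on the bench where they are.

Things in the scene. Friction and masses are not known exactly. Their poses are not given: they have to be found in the camera images.
- rack: lane rack fixed to the bench: flat aluminium rail 90 mm wide (its x), 270 mm long (its y), 12 mm high, carrying at its +y end the fixed end stop and along it three sliding dividers. Origin on the bench under the rail; +y points along the row to the end stop. It does not move.
- stop_top (a point): middle of the top edge, on the face that looks to the dividers, of the end stop: an upright aluminium plate 90 mm wide, 10 mm thick, its top 74 mm above the bench. Axes as the rack's; the plate lies on the +y side of this point, the dividers on the -y side.
- divider1_top (a point): middle of the top edge (mid-thickness) of divider 1 (nearest the end stop): upright white plastic plate 90 mm wide, 6 mm thick, top 74 mm above the bench, axes as the rack's. It slides only along the rack's y with about 7 N of friction, stays where it is left, and starts too far from the stop. Drawing one takes 7 N; shoving a second one along with it, 14 N.
- divider2_top (a point): middle of the top edge (mid-thickness) of divider 2 (the middle one): upright white plastic plate 90 mm wide, 6 mm thick, top 74 mm above the bench, axes as the rack's. It slides only along the rack's y with about 7 N of friction, stays where it is left, and starts too far from the stop. Drawing one takes 7 N; shoving a second one along with it, 14 N.
- divider3_top (a point): middle of the top edge (mid-thickness) of divider 3 (farthest from the end stop): upright white plastic plate 90 mm wide, 6 mm thick, top 74 mm above the bench, axes as the rack's. It slides only along the rack's y with about 7 N of friction, stays where it is left, and starts too far from the stop. Drawing one takes 7 N; shoving a second one along with it, 14 N.
- gauge_mid (a point): centre of the slotted spacer block (white plastic, 80 mm tall, about 140 g, standing loose in the tray), 40 mm above its underside. Along its y from here: thick leg (the spacer) +29 to -7 mm, open slot -7 to -21, thin hook leg -21 to -29. Legs and slot reach 30 mm up from the underside, then the bridge to 44 mm, then the grip, 30 mm (x) by 24 mm (y) centred here, to 80 mm.
- gauge_slot (a point): mouth of the block's slot: middle of the 14 mm wide slot at the underside, axes as the block's. The slot goes over a divider from above, 20 to 25 mm deep, with the block's +y the same way as the rack's; the hook leg (14 mm wide in x, on the -y side) then draws the divider along. From here the centre lies +14 mm in y and 40 mm up.
- gauge_face (a point): middle of the plain outer face of the block's thick leg (30 mm wide in x), 15 mm above the underside; the face looks to the block's +y. When it meets the neighbouring plate with the hook bearing on the divider, the clear gap between the two plates is 44 mm (36 mm leg plus 8 mm play in the slot). Press with no more than about 25 N.
- tray: low stainless tray fixed to the bench, 140 mm (x) by 150 mm (y), 14 mm high, walls and floor 3 mm thick; origin at the centre of its underside. It stands on the left or the right of the rack.
- tube_block: bystander: fixed white block of capped sample tubes, 80 by 135 mm, 74 mm high, on the side opposite the tray; origin at the centre of its underside
- bottle_tall: bystander: white reagent bottle, 60 mm across, 140 mm tall, beyond the rack; origin at the centre of its underside
- bottle_short: bystander: white reagent bottle, 52 mm across, 100 mm tall, beyond the rack; origin at the centre of its underside
- sample_jar: bystander: amber jar with black cap, 44 mm across, 55 mm tall, between robot and rack; origin at the centre of its underside
- dish: bystander: flat open glass dish, 70 mm across, 15 mm high, between robot and rack; origin at the centre of its underside
- pipette: bystander: hand pipette lying beyond the rack on the right, 270 mm long along its x, 25 mm high; origin on the bench under its middle
- end_stop: the end stop itself (see stop_top); origin at the foot of its face, 12 mm above the bench
Not all that is in view belongs to the job. Of the things like the tray, leave any that is red; of the rest the larger one is meant.

How it is judged (in metres and radians):
On the way, in this order (a step that is already met when the one before it is completed fails the run):
1. divider 1 is drawn up with the spacer block: the block's hook bears on divider 1 and its plain face on the end stop, and the gap between them is 44 mm within 2 mm (contact force between gauge and end_stop above 1 N and contact force between gauge and divider1 above 1 N and y of divider1_top in the frame of stop_top between -0.049 and -0.045 m), for 0.2 s.
2. divider 2 is drawn up with the spacer block: the block's hook bears on divider 2 and its plain face on divider 1, and the gap between them is 44 mm within 2 mm (contact force between gauge and divider1 above 1 N and contact force between gauge and divider2 above 1 N and y of divider2_top in the frame of divider1_top between -0.052 and -0.048 m), for 0.2 s.
3. divider 3 is drawn up with the spacer block: the block's hook bears on divider 3 and its plain face on divider 2, and the gap between them is 44 mm within 2 mm (contact force between gauge and divider2 above 1 N and contact force between gauge and divider3 above 1 N and y of divider3_top in the frame of divider2_top between -0.052 and -0.048 m), for 0.2 s.
At the end, for the whole second after the job is handed in: each of the three clear gaps (end stop to divider 1, divider 1 to 2, divider 2 to 3) is 44 mm within 2 mm; the spacer block stands upright (within 0.1 rad) on the floor of the tray, its centre within 52 mm of the tray's centre along both sides of the tray, at rest and released (y of divider1_top in the frame of stop_top between -0.049 and -0.045 m and y of divider2_top in the frame of divider1_top between -0.052 and -0.048 m and y of divider3_top in the frame of divider2_top between -0.052 and -0.048 m and x of gauge_mid in the frame of tray between -0.052 and 0.052 m and y of gauge_mid in the frame of tray between -0.052 and 0.052 m and height (world z) of gauge_mid between 0.038 and 0.048 m and angle between gauge_mid's own z axis and vertical below 0.1 rad and linear speed of gauge below 0.02 m/s); the robot touches nothing.
It fails at once if the spacer block is pressed against the end stop or a divider harder than 30 N (contact force between gauge and end_stop above 30 N or contact force between gauge and divider1 above 30 N or contact force between gauge and divider2 above 30 N or contact force between gauge and divider3 above 30 N).
It fails at once if a bystander (bottle, jar, dish or pipette) is shifted by more than 30 mm (distance of any of bottle_tall, bottle_short, sample_jar, dish, pipette from where it was at the start of the episode above 0.03 m).
It also fails if it takes over 72 s, if anything falls off the work surface, if the arm or the gripper's body presses on something with over 40 N, if the wrist force passes 120 N, or if a joint passes its speed limit or range.

## Working session

There is one attempt and no reset: what is moved stays moved. The work goes in short steps, Python scripts to look and compute and a shell command to move; the robot and the scene stay as the last step left them, time stands still between calls to the robot, and variables do not carry over. Pictures are saved under pics/ and viewed, and the job is handed in when it is done.

```bash
ls; mkdir -p pics
cat > h.py <<'E'
import numpy as np, cv2
from cell import env, viewer, ticket, search_frame
def ray(c,px):
    k=viewer.get_calibration(c) if isinstance(c,str) else c
    K=np.array([[k['fx'],0,k['cx']],[0,k['fy'],k['cy']],[0,0,1.]])
    u=cv2.undistortPoints(np.array([[px]],float),K,np.array([k['k1'],0,0,0,0.]))[0,0]
    # same radial model as OpenCV k1
    return np.array([u[0],u[1],1.]),np.array(k['T'])
def at_z(c,px,z):
    r,T=ray(c,px); d=T[:3,:3]@r; o=T[:3,3]; return o+d*(z-o[2])/d[2]
def at_depth(c,px,dep):
    r,T=ray(c,px); return T[:3,:3]@(r*dep)+T[:3,3]
def proj(c,P):
    k=viewer.get_calibration(c); T=np.array(k['T']); p=T[:3,:3].T@(np.array(P)-T[:3,3]); x,y=p[:2]/p[2]; s=1+k['k1']*(x*x+y*y)
    return [k['fx']*x*s+k['cx'],k['fy']*y*s+k['cy']]
E
python3 - <<'E'
from h import *
for c in ['scene','top']:
    p,d=viewer.read_camera(c); cv2.imwrite(f'pics/{c}0.png',p); np.save(f'{c}0d.npy',d)
    k=viewer.get_calibration(c);print(c,k['fx'],k['k1'],np.round(k['T'],3))
    for l in ['rack','tray','gauge_mid','divider1_top','end_stop','tube_block','stop_top']:
        print(l,[(np.round(q['centre']),round(q['p'],2)) for q in search_frame(c,l)])
print(env.state())
E
```

```text
pics
scene 387.9358632308508 0.02385165673720987 [[-3.480000e-01  7.430000e-01 -5.720000e-01  1.096533e+03]
 [ 9.370000e-01  2.690000e-01 -2.210000e-01  1.617280e+02]
 [-1.000000e-02 -6.130000e-01 -7.900000e-01  9.031730e+02]
 [ 0.000000e+00  0.000000e+00  0.000000e+00  1.000000e+00]]
rack [(array([292., 244.]), 0.56), (array([263., 241.]), 0.17)]
tray [(array([180., 142.]), 0.98), (array([231., 148.]), 0.79), (array([418., 233.]), 0.73), (array([198., 191.]), 0.65)]
gauge_mid [(array([203., 181.]), 0.69), (array([198., 189.]), 0.47)]
divider1_top [(array([331., 195.]), 0.7), (array([288., 235.]), 0.68), (array([305., 241.]), 0.67)]
end_stop [(array([339., 236.]), 0.61)]
tube_block [(array([420., 232.]), 0.74)]
stop_top [(array([338., 242.]), 0.79), (array([200., 182.]), 0.69), (array([290., 243.]), 0.4)]
top 385.1192034141675 -0.09546673257305788 [[-1.700000e-02 -9.820000e-01  1.860000e-01  2.827120e+02]
 [-1.000000e+00  1.600000e-02 -1.000000e-02 -5.597500e+01]
 [ 7.000000e-03 -1.860000e-01 -9.820000e-01  1.258661e+03]
 [ 0.000000e+00  0.000000e+00  0.000000e+00  1.000000e+00]]
rac
[... 325 characters left out ...]
[(array([231., 211.]), 0.51)]
{'t': 0.8, 'joints': array([-1.32261231e+00,  4.90865681e-01,  1.55888186e+00, -5.10431977e-06,
        1.09167608e+00, -1.05576855e-01]), 'qvel': array([-2.71447994e-07, -9.47569055e-04,  1.42519458e-03, -3.12424756e-03,
        2.89310773e-04,  1.30518504e-03]), 'tau': array([-4.05657702e-03, -6.12438297e+01, -2.58420181e+01,  6.89598592e-02,
        4.45844990e-02,  1.70378502e-05]), 'eef_pos': array([ 216.55643437, -586.30389766,  292.28853143]), 'tcp_rot': array([3.14142503e+00, 2.23182542e-05, 3.53763222e-01]), 'ft_force': array([-0.61190483,  0.1867498 ,  0.44311487]), 'moment': array([-0.01399807,  0.03744128,  0.0170148 ]), 'opening': 1.001177548111026}
```

View pics/scene0.png

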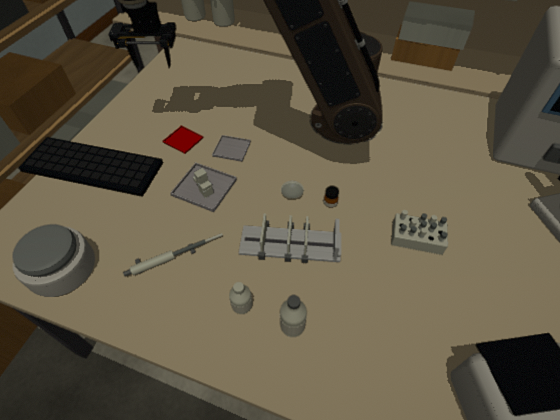

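View pics/top0.png

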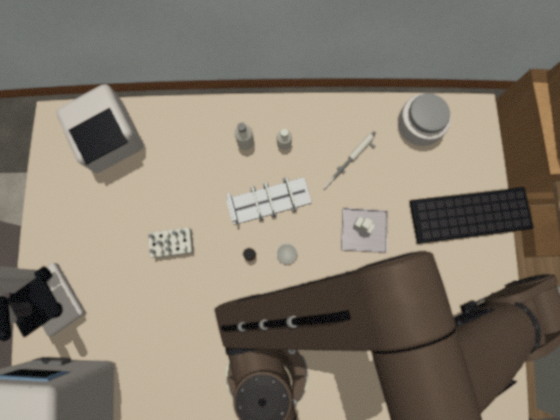

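```bash
python3 -c "
import cv2
a=cv2.imread('pics/top0.png');cv2.imwrite('pics/topc.png',cv2.resize(a[130:290,140:420],None,fx=2.85,fy=2.85,interpolation=cv2.INTER_CUBIC))
a=cv2.imread('pics/scene0.png');cv2.imwrite('pics/scenec.png',cv2.resize(a[90:310,150:430],None,fx=2.7,fy=2.7,interpolation=cv2.INTER_CUBIC))"
```

```text
(no output)
```

View pics/topc.png

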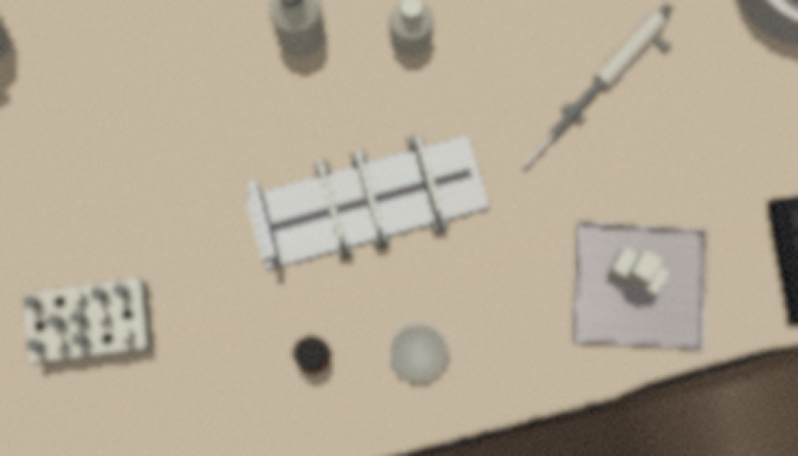

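View pics/scenec.png

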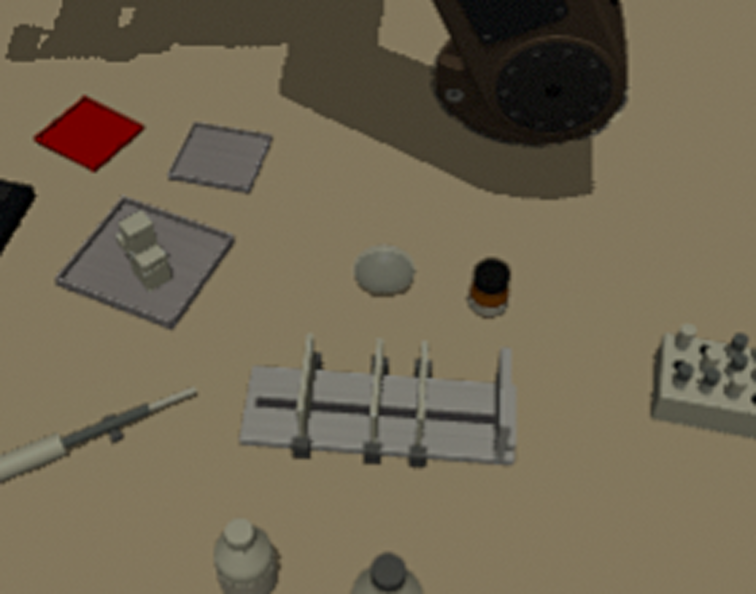

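Run:
```python
from h import *
dT=np.load('top0d.npy');dS=np.load('scene0d.npy')
s0=1/2.85
def T(x,y,z): return np.round(at_z('top',(x*s0+140-.3,y*s0+130-.3),z),0)
s1=1/2.7
def S(x,y,z): return np.round(at_z('scene',(x*s1+150-.3,y*s1+90-.3),z),0)
print('tray top',[T(*p,14) for p in [(578,224),(705,232),(700,348),(575,343)]])
print('tray scene',[S(*p,14) for p in [(125,200),(234,240),(172,326),(58,281)]])
print('rack top bottom-right', T(489,208,12),T(470,138,12), T(275,268,12))
print('rack scene', S(250,367,12),S(242,443,12),S(513,462,12))
for a,b in [((256,182),(277,275)),((322,163),(347,258)),((360,152),(381,246)),((416,140),(439,232))]: print('div top',T(*a,70),T(*b,70))
for a,b in [((507,352),(505,440)),((425,345),(418,455)),((380,342),(373,450)),((310,338),(302,445))]: print('div scene',S(*a,74),S(*b,74))
print('gauge top',T(625,262,80),T(650,270,80),'scene',S(135,225,80),S(150,255,80),S(150,255,44))
for x,y in [(203,174),(199,172),(206,185),(200,180),(204,190)]: print(x,y,dS[y,x],at_depth('scene',(x,y),dS[y,x]).round(0))
for x,y in [(359,222),(368,225),(363,224),(371,229)]: print(x,y,dT[y,x],at_depth('top',(x,y),dT[y,x]).round(0))
for n,p,z in [('dish',(287,254),15),('jar',(250,254),55),('b1',(244,128),140),('b2',(284,133),100)]: print(n,at_z('top',p,z).round())
```

```text
tray top [array([ 526., -254.,   14.]), array([ 514., -403.,   14.]), array([ 379., -389.,   14.]), array([ 388., -245.,   14.])]
tray scene [array([ 386., -385.,   14.]), array([ 399., -239.,   14.]), array([ 534., -251.,   14.]), array([ 521., -397.,   14.])]
rack top bottom-right [ 547. -152.   12.] [ 631. -132.   12.] [480.  96.  12.]
rack scene [ 553. -153.   12.] [ 639. -124.   12.] [568. 131.  12.]
div top [568. 111.  70.] [463.  87.  70.]
div top [589.  38.  70.] [481.  10.  70.]
div top [601.  -5.  70.] [493. -27.  70.]
div top [613. -68.  70.] [508. -91.  70.]
div scene [489.  97.  74.] [586. 121.  74.]
div scene [508.  20.  74.] [628.  51.  74.]
div scene [520. -23.  74.] [637.  11.  74.]
div scene [539. -89.  74.] [654. -52.  74.]
gauge top [ 470. -294.   80.] [ 460. -321.   80.] scene [ 468. -317.   80.] [ 500. -283.   80.] [ 474. -302.   44.]
203 174 1110.648 [ 469. -305.   82.]
199 172 1115.8379 [ 466. -320.   82.]
206 185 1133.0336 [ 477. -298.   46.]
200 180 1121.5073 [ 479. -313.   63.]
204 190 1131.286 [ 491. -299.   38.]
359 222 1230.5668 [ 474. -301.   45.]
368 225 1189.0841 [ 458. -320.   84.]
363 224 1190.8752 [ 461. -305.   83.]
371 229 1224.3281 [ 450. -338.   47.]
dish [378. -68.  15.]
jar [377.  47.  55.]
b1 [759.  59. 140.]
b2 [757. -65. 100.]
```

Run:
```python
from h import *
s=env.state();k=viewer.get_calibration('wrist')
print(k['fx'],k['cx'],k['cy'],k['k1']);T=np.array(k['T']);print(T.round(3))
y=.354;R=np.array([[np.cos(y),np.sin(y),0],[np.sin(y),-np.cos(y),0],[0,0,-1]])
print((R.T@(T[:3,3]-s['eef_pos'])).round(1),(R.T@T[:3,:3]).round(3))
# tool shift (cm) to TCP (460,-315,340) in tool axes
print(R.T@(np.array([430,-325,300])-s['eef_pos'])/10)
```

```text
289.16173079449226 278.6060325717498 211.6631968034878 -0.04496019459631177
[[ 3.47000e-01 -9.01000e-01 -2.61000e-01  2.90091e+02]
 [-9.38000e-01 -3.33000e-01 -9.70000e-02 -5.59168e+02]
 [ 0.00000e+00  2.78000e-01 -9.61000e-01  3.85670e+02]
 [ 0.00000e+00  0.00000e+00  0.00000e+00  1.00000e+00]]
[ 78.4   0.  -93.4] [[ 0.001 -0.961 -0.278]
 [ 1.     0.001  0.   ]
 [-0.    -0.278  0.961]]
[ 29.07903619 -17.11106311  -0.77114686]
```

```bash
python3 -m inch '{"hand":[1,1,1,1,1,1,1,1,1,1],"delta_pos":[[2.9,-1.7,0],[2.9,-1.7,0],[2.9,-1.7,0],[2.9,-1.7,0],[2.9,-1.7,0],[2.9,-1.7,0],[2.9,-1.7,0],[2.9,-1.7,0],[2.9,-1.7,0],[2.9,-1.7,0]],"turn":[0,0,0,0,0,0,0,0,0,0]}'
python3 - <<'E'
from h import *
p,d=viewer.read_camera('wrist');cv2.imwrite('pics/w1.png',p);np.save('w1d.npy',d);np.save('w1T.npy',viewer.get_calibration('wrist')['T'])
for l in ['gauge_mid','gauge_slot','gauge_face','tray']:
  print(l,[(np.round(q['centre']),round(q['p'],2)) for q in search_frame('wrist',l)])
s=env.state();print(s['t'],s['eef_pos'],s['tcp_rot'],s['joints'])
E
```

```text
t: 1.8
eef_pos: [430.5, -325.2, 292.4]
tcp_rot: [3.141, -0.0, 0.354]
ft_force: [-0.0, -1.7, -1.0]
opening: 1.0
gauge_mid [(array([284., 165.]), 0.58)]
gauge_slot [(array([282., 161.]), 0.97)]
gauge_face [(array([285., 169.]), 0.8)]
tray [(array([348., 321.]), 0.83), (array([236., 271.]), 0.79), (array([297., 155.]), 0.65)]
2.05 [ 429.56959671 -326.6003398   292.30674535] [3.14123812e+00 1.39463427e-04 3.54266852e-01] [-7.72384432e-01  3.69862399e-01  1.76836948e+00 -3.30041499e-04
  1.00310058e+00  4.44322442e-01]
```

View pics/w1.png

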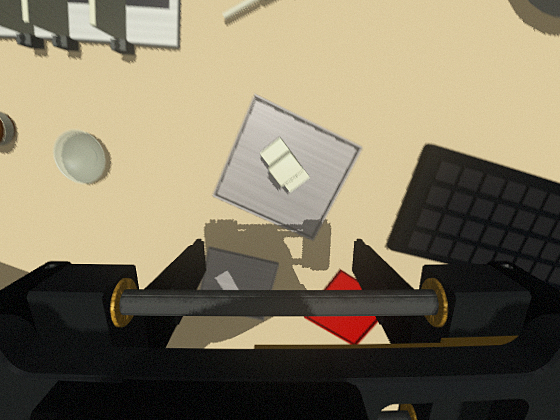

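Run:
```python
from h import *
p=cv2.imread('pics/w1.png')
cv2.imwrite('pics/w1c.png',cv2.resize(p[90:240,210:370],None,fx=4,fy=4,interpolation=cv2.INTER_CUBIC))
d=np.load('w1d.npy')
k=viewer.get_calibration('wrist')
v,u=np.mgrid[120:215,240:330]
K=np.array([[k['fx'],0,k['cx']],[0,k['fy'],k['cy']],[0,0,1.]])
x=cv2.undistortPoints(np.stack([u.ravel(),v.ravel()],-1)[:,None].astype(float),K,np.array([k['k1'],0,0,0,0.]))[:,0]
D=d[v.ravel(),u.ravel()]
P=(np.c_[x,np.ones(len(x))]*D[:,None])@np.array(k['T'])[:3,:3].T+np.array(k['T'])[:3,3]
for lo,hi in [(70,90),(36,52)]:
    m=(P[:,2]>lo)&(P[:,2]<hi); Q=P[m]; print(lo,m.sum(),Q.mean(0).round(1),np.median(Q[:,2]),cv2.minAreaRect(Q[:,:2].astype(np.float32)))
m=P[:,2]>36; print(cv2.minAreaRect(P[m][:,:2].astype(np.float32)))
```

```text
70 675 [ 466.3 -321.3   83.3] 83.59261283532214 ((465.6062927246094, -321.7014465332031), (24.174880981445312, 30.093420028686523), 58.1827507019043)
36 654 [ 468.4 -318.3   47.5] 47.674628285290765 ((465.76025390625, -321.6850891113281), (57.98618698120117, 30.0052490234375), 58.19357681274414)
((468.9344482421875, -317.5615234375), (69.61607360839844, 33.695255279541016), 53.80034637451172)
```

View pics/w1c.png

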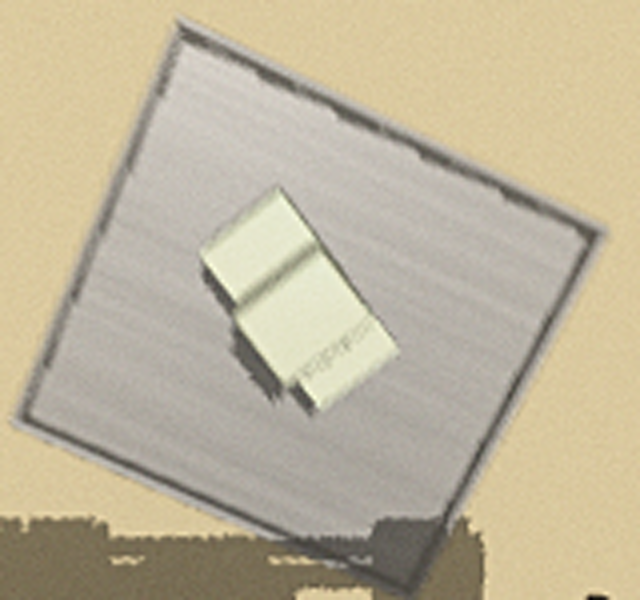

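Run:
```python
from h import *
p=cv2.imread('pics/scene0.png')
c=cv2.resize(p[160:210,175:235],None,fx=10,fy=10,interpolation=cv2.INTER_CUBIC)
cv2.imwrite('pics/s1c.png',cv2.convertScaleAbs(c,alpha=1.6))
# hypotheses: project leg outlines
```

```text
(no output)
```

View pics/s1c.png

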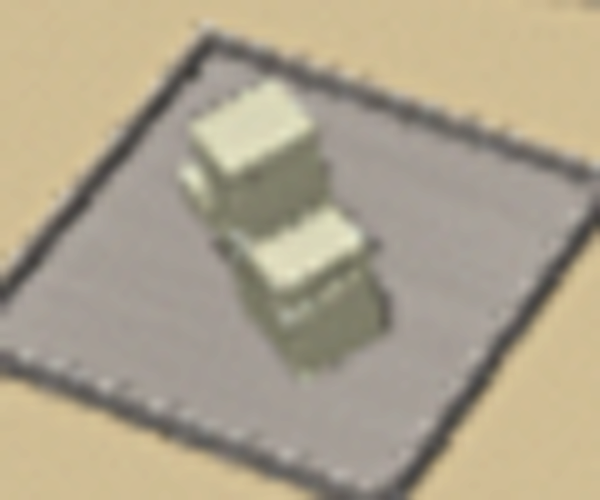

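```bash
python3 -m inch '{"hand":[1,1,1,1,1,1,1,1,1],"delta_pos":[[2.1,-3.2,0],[2.1,-3.2,0],[2.1,-3.2,0],[2.1,-3.2,0],[2.1,-3.2,0],[2.1,-3.2,0],[2.1,-3.2,0],[2.1,-3.2,0],[0,0,0]],"turn":[0,0,0,0,0,0,0,0,0.09]}'
python3 - <<'E'
from h import *
p,d=viewer.read_camera('wrist');cv2.imwrite('pics/w2.png',p);np.save('w2d.npy',d);np.save('w2T.npy',viewer.get_calibration('wrist')['T'])
s=env.state();print(s['t'],s['eef_pos'],s['tcp_rot'])
E
```

```text
t: 2.95
eef_pos: [499.0, -25.9, 292.3]
tcp_rot: [-3.141, -0.0, 0.265]
ft_force: [0.1, -0.9, -0.4]
opening: 1.0
3.0 [498.81178021 -27.29155627 292.2292748 ] [ 3.14144097e+00 -9.32128327e-05  2.57055823e-01]
```

View pics/w2.png

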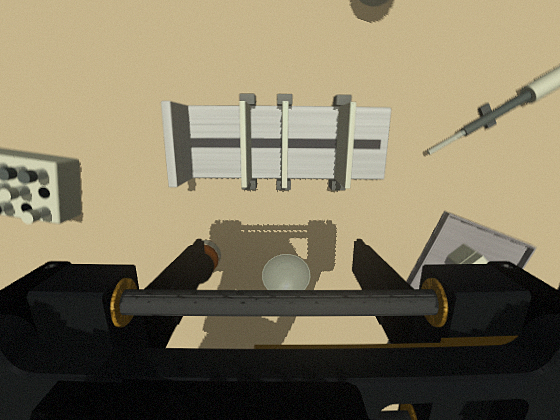

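```bash
cat >> h.py <<'E'
def cloud(c='wrist',save=None):
    k=viewer.get_calibration(c)
    p,d=viewer.read_camera(c)
    if save: cv2.imwrite(save,p)
    v,u=np.mgrid[0:420,0:560]
    K=np.array([[k['fx'],0,k['cx']],[0,k['fy'],k['cy']],[0,0,1.]])
    x=cv2.undistortPoints(np.stack([u.ravel(),v.ravel()],-1)[:,None].astype(float),K,np.array([k['k1'],0,0,0,0.]))[:,0]
    D=d.ravel();T=np.array(k['T'])
    P=(np.c_[x,np.ones(len(x))]*D[:,None])@T[:3,:3].T+T[:3,3]
    return p,P.reshape(420,560,3),d
E
cat > rk.py <<'E'
from h import *
from scipy import ndimage
def plates(save=None):
    p,P,d=cloud('wrist',save)
    m=(P[...,2]>68)&(P[...,2]<80)&(d>0)&(np.hypot(P[...,0]-555,P[...,1]-0)<190)&(P[...,1]<150)
    L,n=ndimage.label(m)
    out=[]
    for i in range(1,n+1):
        Q=P[L==i]
        if len(Q)<60: continue
        r=cv2.minAreaRect(Q[:,:2].astype(np.float32)); out.append((len(Q),np.round(Q.mean(0),1),np.round(r[0],1),np.round(r[1],1),round(r[2],1)))
    return sorted(out,key=lambda o:-o[2][1]),P,d,p
if __name__=='__main__':
    o,P,d,p=plates('pics/w3.png')
    for q in o: print(*q)
    m=(P[...,2]>8)&(P[...,2]<17)&(np.hypot(P[...,0]-555,P[...,1])<190)
    L,n=ndimage.label(m);Q=P[m];print('rail',cv2.minAreaRect(Q[:,:2].astype(np.float32)))
    # tops: bright px row profiles
    s=env.state();print(s['t'],s['eef_pos'],s['tcp_rot'])
E
python3 rk.py
```

```text
967 [528.8 102.1  74.2] [527.4 102.5] [88.9 11.2] 15.0
546 [549.6  27.2  74.7] [547.9  27.1] [88.7  6.2] 15.2
520 [560.5 -15.4  75. ] [559.7 -15.7] [88.8  5.5] 14.9
598 [578.2 -81.6  74.3] [577.5 -82.4] [89.   6.9] 15.2
rail ((497.32470703125, -44.280517578125), (240.09202575683594, 254.18218994140625), 18.892038345336914)
3.05 [498.68306969 -28.18425156 292.18512649] [3.14137101e+00 6.65928491e-05 2.62839839e-01]
```

```bash
python3 -m inch '{"hand":[1,1,1,1,1,1,1,1,1,1,1,1,1,1,1],"delta_pos":[[-1.35,3.43,0],[-1.35,3.43,0],[-1.35,3.43,0],[-1.35,3.43,0],[-1.35,3.43,0],[-1.35,3.43,0],[-1.35,3.43,0],[-1.35,3.43,0],[0,0,1.5],[0,0,1.5],[0,0,1.5],[0,0,1.5],[0,0,1.5],[0,0,1.5],[0,0,0]],"turn":[0,0,0,0,0,0,0,0,0.136,0.136,0.136,0.136,0.136,0.136,0]}'
cat > gz.py <<'E'
from h import *
p,P,d=cloud('wrist','pics/g1.png')
m0=np.hypot(P[...,0]-465,P[...,1]+321)<50
for lo,hi in [(72,90),(38,52)]:
    m=m0&(P[...,2]>lo)&(P[...,2]<hi); Q=P[m]; print(lo,m.sum(),np.median(Q[:,2]),cv2.minAreaRect(Q[:,:2].astype(np.float32)))
s=env.state();print(s['t'],s['eef_pos'],s['tcp_rot'],s['joints'].round(2))
E
python3 gz.py
```

```text
t: 4.55
eef_pos: [464.5, -322.1, 200.6]
tcp_rot: [-3.141, 0.003, -0.554]
ft_force: [0.2, -0.2, 0.5]
opening: 1.002
72 1188 83.68375752345288 ((467.0760192871094, -320.7654724121094), (23.926010131835938, 30.097436904907227), 57.00411605834961)
38 1308 47.749263263918834 ((466.8175354003906, -320.75555419921875), (58.13463592529297, 30.269744873046875), 58.506595611572266)
4.6 [ 464.95496957 -322.13210924  201.7369935 ] [-3.14146671e+00  1.52195227e-03 -5.49527301e-01] [-0.72  0.52  1.8  -0.    0.83  1.4 ]
```

View pics/g1.png

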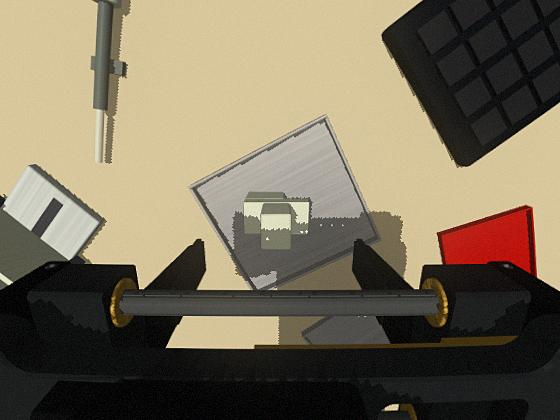

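```bash
python3 -m inch '{"hand":[1,1,1,1,1,1,1,1,1],"delta_pos":[[0.1,-0.2,1.4],[0,0,1.4],[0,0,1.4],[0,0,1.4],[0,0,0.9],[0,0,0.5],[0,0,0.3],[0,0,0],[0,0,0]],"turn":[0,0,0,0,0,0,0,0,0]}'
```

```text
t: 5.5
eef_pos: [467.9, -320.0, 129.7]
tcp_rot: [3.141, -0.001, -0.552]
ft_force: [-0.3, -0.3, 0.8]
opening: 1.0
```

```bash
python3 -m inch '{"hand":[1,0,0,0,0,0,0,0,0,0,0,0],"delta_pos":[[0,0,0.15],[0,0,0],[0,0,0],[0,0,0],[0,0,0],[0,0,0],[0,0,0],[0,0,0],[0,0,0],[0,0,0],[0,0,0],[0,0,0]],"turn":[0,0,0,0,0,0,0,0,0,0,0,0]}'
python3 -c "
from h import *
s=env.state();print(s)"
```

```text
t: 6.7
eef_pos: [467.7, -319.8, 127.7]
tcp_rot: [3.142, 0.0, -0.552]
ft_force: [-0.5, 0.0, -2.3]
opening: 0.254
{'t': 6.7, 'joints': array([-7.16335744e-01,  6.25774806e-01,  1.85250092e+00, -9.09912618e-05,
        6.63491385e-01,  1.40670696e+00]), 'qvel': array([ 1.10211799e-03, -1.16248361e-04,  1.88322916e-03,  7.27785466e-05,
        5.05607028e-04, -1.53427702e-04]), 'tau': array([-1.69894577e-02, -6.14483714e+01, -1.69087189e+01,  2.73188995e-02,
       -7.90072815e-02,  1.86019683e-04]), 'eef_pos': array([ 467.71927412, -319.83807867,  127.65368638]), 'tcp_rot': array([ 3.14156588e+00,  1.81268735e-04, -5.52174684e-01]), 'ft_force': array([-0.4848646 ,  0.0226798 , -2.26168203]), 'moment': array([0.06073223, 0.04722139, 0.0054449 ]), 'opening': 0.25447849338694617}
```

```bash
python3 -m inch '{"hand":[0,0,0,0,0,0,0],"delta_pos":[[0,0,-1],[0,0,-2.5],[0,0,-2.5],[0,0,-2.5],[0,0,-2.5],[0,0,-2.5],[0,0,0]],"turn":[0,0,0,0,0,0,0]}'
python3 - <<'E'
from h import *
p,d=viewer.read_camera('scene');cv2.imwrite('pics/s2.png',cv2.convertScaleAbs(cv2.resize(p[90:230,130:290],None,fx=5,fy=4.2857,interpolation=cv2.INTER_CUBIC),alpha=1.5))
p,P,d=cloud('wrist','pics/w4.png')
s=env.state();print(s['t'],s['eef_pos'],s['tcp_rot'],s['ft_force'],s['opening'])
E
```

```text
t: 7.4
eef_pos: [468.4, -320.3, 266.4]
tcp_rot: [3.141, -0.006, -0.552]
ft_force: [0.5, -0.4, -1.3]
opening: 0.253
7.5 [ 467.63513946 -319.71275008  263.07456588] [ 3.14139373e+00 -8.36472686e-04 -5.52133128e-01] [-0.94694355  0.14533076 -1.58885635] 0.24863356221329685
```

View pics/s2.png

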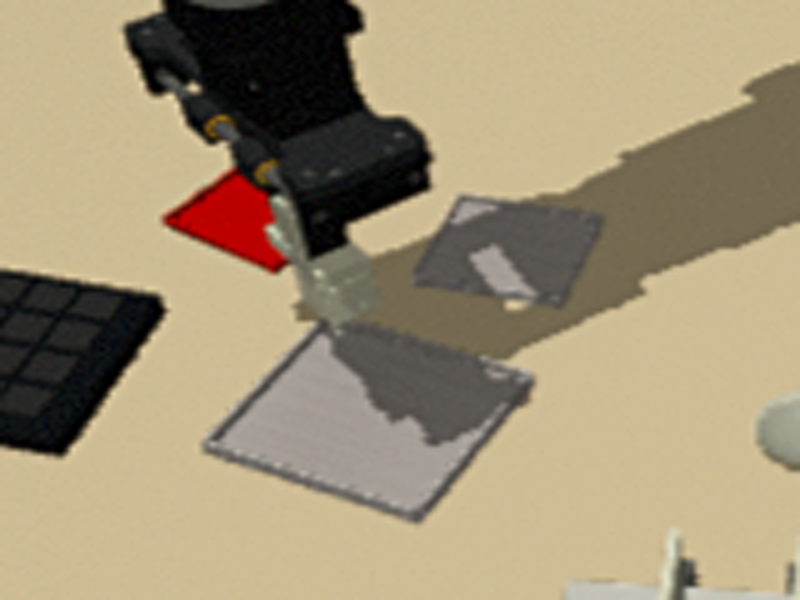

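View pics/w4.png

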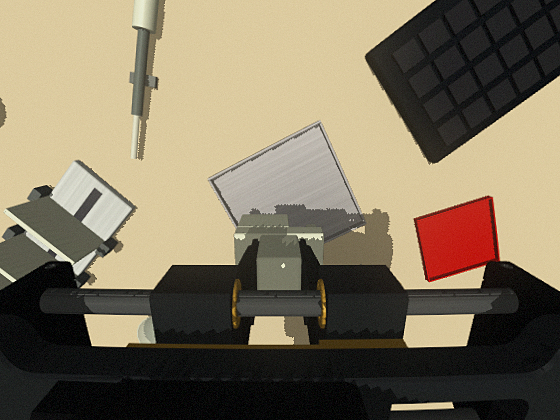

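```bash
python3 -m inch '{"hand":[0,0,0,0,0,0,0,0,0,0,0,0,0,0,0,0,0],"delta_pos":[[-1.37,-3.86,0],[-1.37,-3.86,0],[-1.37,-3.86,0],[-1.37,-3.86,0],[-1.37,-3.86,0],[-1.37,-3.86,0],[-1.37,-3.86,0],[-1.37,-3.86,0],[-1.37,-3.86,0],[0,0,0],[0,0,0],[0,0,0],[0,0,0],[0,0,0],[0,0,0],[0,0,0],[0,0,0]],"turn":[0,0,0,0,0,0,0,0,0,-0.136,-0.136,-0.136,-0.136,-0.136,-0.134,0,0]}'
python3 rk.py
python3 - <<'E'
from h import *
k=viewer.get_calibration('wrist')
p,d=viewer.read_camera('scene');cv2.imwrite('pics/s3.png',cv2.convertScaleAbs(cv2.resize(p[170:290,220:380],None,fx=5,fy=5,interpolation=cv2.INTER_CUBIC),alpha=1.5))
s=env.state();print(s['t'],s['eef_pos'],s['tcp_rot'],s['ft_force'])
E
```

```text
t: 9.2
eef_pos: [544.8, 40.6, 261.9]
tcp_rot: [-3.141, 0.001, 0.258]
ft_force: [0.3, 0.6, -1.1]
opening: 0.252
963 [529.9 103.   74.3] [527.5 103.1] [90.6 10.7] 15.2
378 [561.7  30.7  75.1] [561.   30.5] [63.4  5.2] 15.6
612 [561.9 -14.3  74.4] [559.8 -15.4] [89.6  6.5] 15.1
751 [579.3 -80.7  73.8] [577.3 -82.2] [89.4  7.2] 14.8
rail ((505.17523193359375, -41.941162109375), (248.28302001953125, 267.8269958496094), 23.204580307006836)
9.25 [544.86394983  40.53523452 262.07174702] [-3.14134708e+00  1.07122131e-03  2.58057959e-01]
9.3 [544.92458784  40.56587071 262.24611367] [-3.14143581e+00  8.00628061e-04  2.58783401e-01] [ 0.91912637 -0.76031203 -1.39353233]
```

View pics/s3.png

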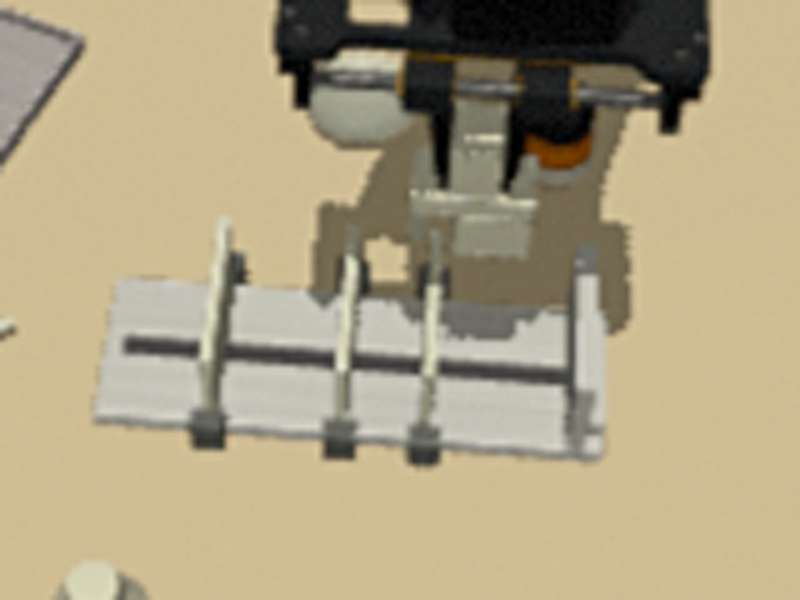

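View pics/w3.png

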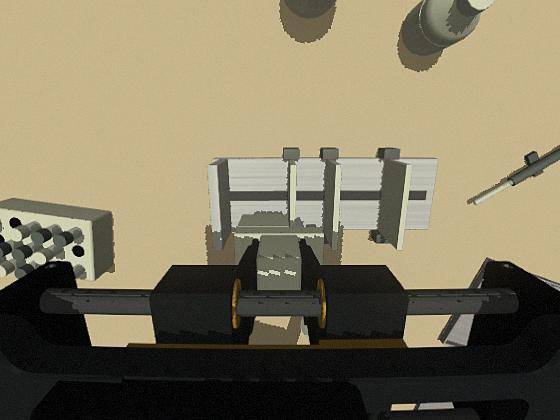

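```bash
python3 -m inch '{"hand":[0,0,0,0,0,0,0],"delta_pos":[[0,0,2],[0,0,2],[0,0,1.2],[0,0,0.5],[0,0,0.5],[0,0,0.5],[0,0,0]],"turn":[-0.003,0,0,0,0,0,0]}'
python3 - <<'E'
from h import *
p,d=viewer.read_camera('scene');cv2.imwrite('pics/s4.png',cv2.convertScaleAbs(cv2.resize(p[180:280,240:360],None,fx=6,fy=6,interpolation=cv2.INTER_CUBIC),alpha=1.5))
s=env.state();print(s['t'],s['eef_pos'],s['tcp_rot'],s['ft_force'])
E
```

```text
t: 10.0
eef_pos: [545.0, 40.6, 195.5]
tcp_rot: [3.142, 0.0, 0.265]
ft_force: [-0.3, 0.1, -1.7]
opening: 0.251
10.05 [545.11412366  40.54320032 195.83736476] [ 3.14144585e+00 -1.42982253e-04  2.64637372e-01] [ 0.41159127  0.17801839 -1.54877377]
```

View pics/s4.png

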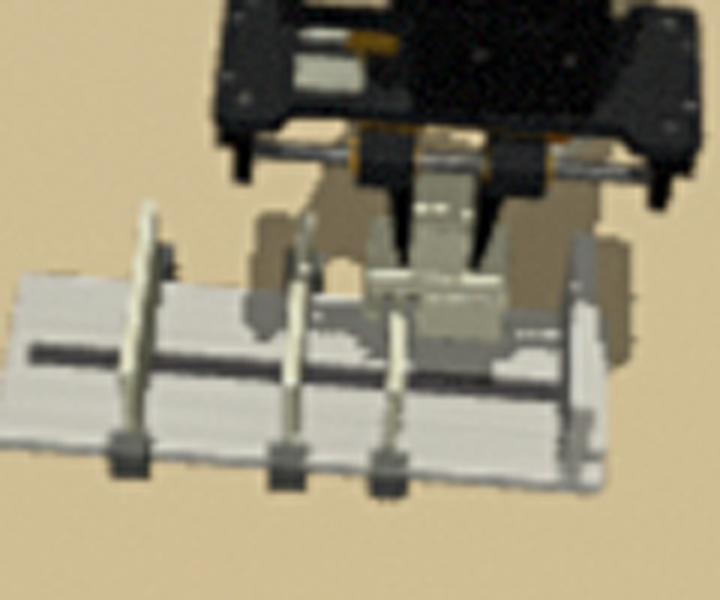

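```bash
cat > st.py <<'E'
from h import *
s=env.state();u=np.array([-.2588,.9659,0]);e=np.array([.9659,.2588,0]);P=s['eef_pos'];F=s['ft_force']
print('t',s['t'],'x %.1f y %.2f z %.1f'%(P@e,P@u,P[2]),'F x %.1f y %.1f z %.1f'%(F@e,F@u,F[2]),'yaw %.4f'%s['tcp_rot'][2],s['moment'].round(2),round(s['opening'],3))
E
python3 -m inch '{"hand":[0,0,0,0,0],"delta_pos":[[0,0,0.5],[0,0,0.5],[0,0,0.5],[0,0,0.4],[0,0,0]],"turn":[0,0,0,0,0]}'; python3 st.py
python3 -m inch '{"hand":[0,0,0,0,0,0,0],"delta_pos":[[0,-0.2,0],[0,-0.2,0],[0,-0.2,0],[0,-0.2,0],[0,-0.2,0],[0,-0.2,0],[0,0,0]],"turn":[0,0,0,0,0,0,0]}'; python3 st.py
```

```text
t: 10.55
eef_pos: [544.8, 40.6, 176.0]
tcp_rot: [-3.141, 0.001, 0.265]
ft_force: [0.6, -0.7, -1.6]
opening: 0.251
t 10.55 x 536.8 y -101.83 z 176.0 F x 0.4 y -0.8 z -1.6 yaw 0.2648 [-0.03  0.05 -0.04] 0.251
t: 11.25
eef_pos: [542.1, 51.8, 176.8]
tcp_rot: [3.14, -0.0, 0.265]
ft_force: [1.0, -5.5, -3.1]
opening: 0.254
t 11.25 x 537.0 y -90.24 z 176.8 F x -0.5 y -5.6 z -3.1 yaw 0.2653 [-1.11 -0.23 -0.02] 0.254
```

```bash
python3 -m inch '{"hand":[0,0,0,0,0,0,0,0],"delta_pos":[[0,-0.2,0],[0,-0.2,0],[0,-0.2,0],[0,-0.2,0],[0,-0.2,0],[0,-0.2,0],[0,-0.2,0],[0,0,0]],"turn":[0,0,0,0,0,0,0,0]}'; python3 st.py
python3 -m inch '{"hand":[0,0,0],"delta_pos":[[0,-0.1,0],[0,-0.1,0],[0,0,0]],"turn":[0,0,0]}'; python3 st.py
```

```text
t: 12.05
eef_pos: [538.4, 65.3, 176.8]
tcp_rot: [3.14, -0.0, 0.265]
ft_force: [1.4, -5.2, -4.5]
opening: 0.253
t 12.05 x 537.0 y -76.23 z 176.8 F x 0.1 y -5.3 z -4.5 yaw 0.2653 [-1.09 -0.24 -0.  ] 0.253
t: 12.35
eef_pos: [537.9, 67.1, 176.8]
tcp_rot: [3.14, -0.0, 0.265]
ft_force: [-0.2, -5.5, -3.4]
opening: 0.254
t 12.35 x 537.0 y -74.38 z 176.8 F x -1.6 y -5.3 z -3.4 yaw 0.2653 [-1.27 -0.29 -0.02] 0.254
```

```bash
python3 -m inch '{"hand":[0,0,0],"delta_pos":[[0,-0.07,0],[0,-0.07,0],[0,0,0]],"turn":[0,0,0]}'; python3 st.py
python3 -m inch '{"hand":[0,0],"delta_pos":[[0,-0.05,0],[0,0,0]],"turn":[0,0]}'; python3 st.py
python3 -m inch '{"hand":[0,0],"delta_pos":[[0,-0.05,0],[0,0,0]],"turn":[0,0]}'; python3 st.py
```

```text
t: 12.65
eef_pos: [537.6, 68.4, 176.8]
tcp_rot: [3.14, -0.0, 0.265]
ft_force: [1.6, -5.9, -3.6]
opening: 0.251
t 12.65 x 537.0 y -73.02 z 176.8 F x -0.0 y -6.1 z -3.6 yaw 0.2653 [-1.37 -0.32 -0.01] 0.251
t: 12.85
eef_pos: [537.5, 68.9, 176.8]
tcp_rot: [3.14, -0.0, 0.265]
ft_force: [0.5, -6.9, -4.0]
opening: 0.254
t 12.85 x 537.0 y -72.54 z 176.8 F x -1.3 y -6.8 z -4.0 yaw 0.2652 [-1.38 -0.29 -0.04] 0.254
t: 13.05
eef_pos: [537.4, 69.4, 176.8]
tcp_rot: [3.14, -0.0, 0.265]
ft_force: [1.0, -6.6, -3.6]
opening: 0.248
t 13.05 x 537.0 y -72.06 z 176.8 F x -0.7 y -6.7 z -3.6 yaw 0.2652 [-1.35 -0.32 -0.05] 0.248
```

```bash
for i in 1 2 3; do python3 -m inch '{"hand":[0,0],"delta_pos":[[0,-0.05,0],[0,0,0]],"turn":[0,0]}' >/dev/null; python3 st.py; done
```

```text
t 13.25 x 537.0 y -71.55 z 176.8 F x -0.7 y -6.5 z -4.1 yaw 0.2652 [-1.42 -0.34 -0.01] 0.251
t 13.45 x 537.0 y -71.05 z 176.8 F x -0.4 y -6.6 z -4.0 yaw 0.2653 [-1.42 -0.28  0.05] 0.249
t 13.65 x 537.0 y -70.72 z 176.8 F x -0.4 y -8.2 z -4.3 yaw 0.2653 [-1.74 -0.33 -0.05] 0.249
```

```bash
python3 -m inch '{"hand":[0,0],"delta_pos":[[0,-0.05,0],[0,0,0]],"turn":[0,0]}' >/dev/null; python3 st.py
```

```text
t 13.85 x 537.0 y -70.63 z 176.9 F x -1.2 y -11.6 z -3.4 yaw 0.2655 [-2.42 -0.42 -0.09] 0.25
```

```bash
python3 -m inch '{"hand":[0,0],"delta_pos":[[0,-0.05,0],[0,0,0]],"turn":[0,0]}' >/dev/null; python3 st.py
```

```text
t 14.05 x 537.0 y -70.51 z 176.9 F x -1.6 y -15.5 z -3.3 yaw 0.2656 [-3.16 -0.49 -0.02] 0.25
```

```bash
python3 -m inch '{"hand":[0,0,0,0,0],"delta_pos":[[0,0,0],[0,0,0],[0,0,0],[0,0,0],[0,0,0]],"turn":[0,0,0,0,0]}' >/dev/null; python3 st.py
python3 - <<'E'
from h import *
p,d=viewer.read_camera('scene');cv2.imwrite('pics/s5.png',cv2.convertScaleAbs(cv2.resize(p[180:280,240:360],None,fx=6,fy=6,interpolation=cv2.INTER_CUBIC),alpha=1.5))
E
```

```text
t 14.55 x 537.0 y -70.50 z 176.9 F x -1.3 y -14.5 z -3.2 yaw 0.2655 [-3.08 -0.47 -0.04] 0.255
```

View pics/s5.png

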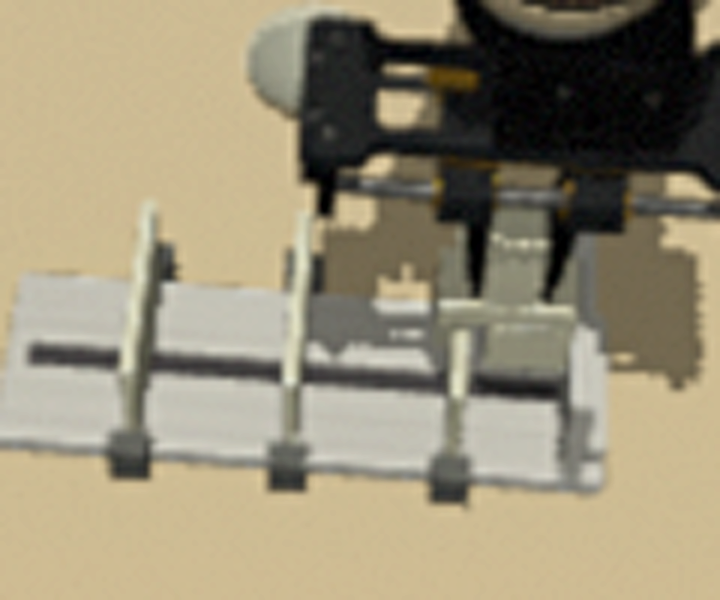

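```bash
python3 -m inch '{"hand":[0,0,0,0,0,0,0,0,0,0],"delta_pos":[[0,0.2,0],[0,0.2,0],[0,0.1,0],[0,0,-0.5],[0,0,-1],[0,0,-1.5],[0,0,-1.5],[0,0,-1.5],[0,0,-1.5],[0,0,0]],"turn":[0,0,0,0,0,0,0,0,0,0]}' >/dev/null; python3 st.py; python3 rk.py
```

```text
t 15.6 x 537.4 y -73.94 z 254.1 F x -0.4 y -0.9 z -0.9 yaw 0.2650 [-0.01 -0.03  0.  ] 0.253
563 [548.1 108.3  74.6] [544.8 107.6] [54.9 10.2] 15.0
385 [557.3  57.2  74.9] [556.3  56.8] [58.9  5.9] 15.8
700 [561.6 -14.4  74.1] [559.6 -15.5] [90.4  6.8] 15.1
837 [578.4 -80.8  73.7] [577.  -82.1] [90.4  7.5] 15.2
rail ((559.1705322265625, -13.112777709960938), (113.47857666015625, 269.88580322265625), 14.856586456298828)
15.65 [537.88143673  67.62903425 252.85002429] [ 3.14093263e+00 -2.24514900e-03  2.64993165e-01]
```

View pics/w3.png

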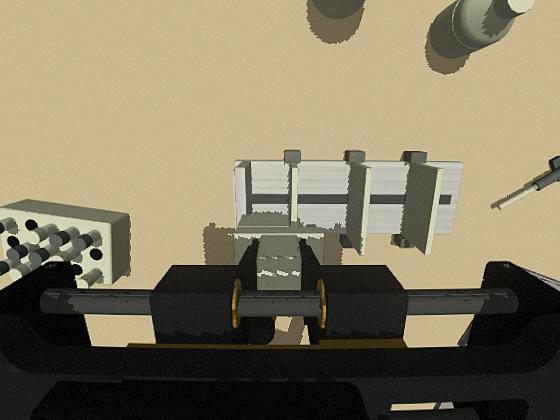

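```bash
python3 -m inch '{"hand":[0,0,0,0,0,0,0,0,0,0],"delta_pos":[[0,2,0],[0,2,0],[0,2,0],[0,1.19,0],[0,0,0],[0,0,2],[0,0,2],[0,0,1.3],[0,0,0.5],[0,0,0]],"turn":[0.003,0,0,0,0,0,0,0,0,0]}' >/dev/null; python3 st.py;  python3 - <<'E'
from h import *
p,d=viewer.read_camera('scene');cv2.imwrite('pics/s6.png',cv2.convertScaleAbs(cv2.resize(p[180:280,240:360],None,fx=6,fy=6,interpolation=cv2.INTER_CUBIC),alpha=1.5))
E
```

```text
t 16.65 x 536.9 y -145.51 z 193.3 F x -0.3 y -0.2 z -1.9 yaw 0.2621 [0.06 0.04 0.03] 0.248
```

View pics/s6.png

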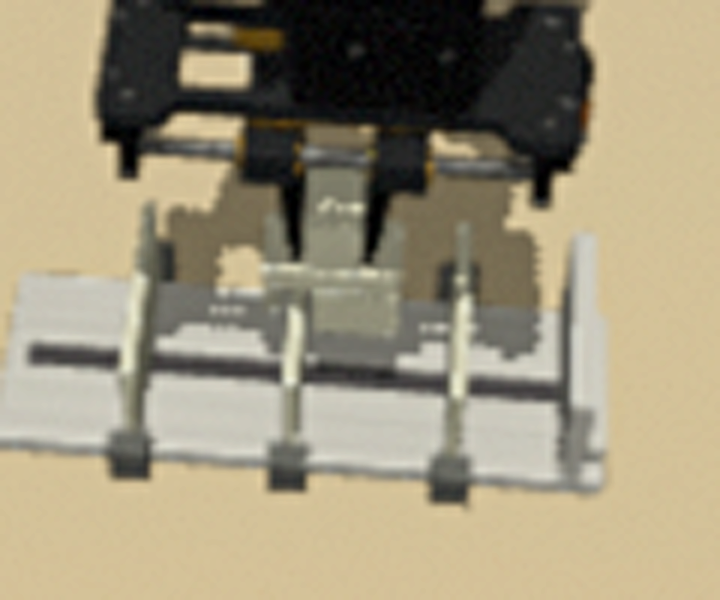

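```bash
python3 -m inch '{"hand":[0,0,0,0,0,0,0,0,0,0,0,0,0,0,0],"delta_pos":[[0,0,0.6],[0,0,0.6],[0,0,0.45],[0,0,0],[0,-0.2,0],[0,-0.2,0],[0,-0.2,0],[0,-0.2,0],[0,-0.2,0],[0,-0.2,0],[0,-0.2,0],[0,-0.2,0],[0,-0.2,0],[0,-0.2,0],[0,0,0]],"turn":[0,0,0,0,0,0,0,0,0,0,0,0,0,0,0]}' >/dev/null; python3 st.py
```

```text
t 18.2 x 537.0 y -126.27 z 177.4 F x -1.0 y -4.8 z -3.1 yaw 0.2623 [-1.11 -0.13 -0.02] 0.248
```

```bash
python3 -m inch '{"hand":[0,0,0,0],"delta_pos":[[0,-0.1,0],[0,-0.07,0],[0,-0.05,0],[0,0,0]],"turn":[0,0,0,0]}' >/dev/null; python3 st.py
```

```text
t 18.6 x 537.0 y -124.29 z 177.3 F x -1.6 y -5.8 z -3.7 yaw 0.2621 [-1.37 -0.16 -0.  ] 0.25
```

```bash
python3 -m inch '{"hand":[0,0,0,0],"delta_pos":[[0,-0.06,0],[0,-0.06,0],[0,-0.06,0],[0,0,0]],"turn":[0,0,0,0]}' >/dev/null; python3 st.py
```

```text
t 19.0 x 537.0 y -122.49 z 177.4 F x -1.1 y -6.6 z -2.9 yaw 0.2622 [-1.35 -0.17 -0.02] 0.251
```

```bash
python3 -m inch '{"hand":[0,0,0],"delta_pos":[[0,-0.04,0],[0,-0.04,0],[0,0,0]],"turn":[0,0,0]}' >/dev/null; python3 st.py
```

```text
t 19.3 x 537.0 y -121.70 z 177.3 F x -0.6 y -7.1 z -3.5 yaw 0.2622 [-1.39 -0.21  0.01] 0.251
```

```bash
python3 -m inch '{"hand":[0,0],"delta_pos":[[0,-0.03,0],[0,0,0]],"turn":[0,0]}' >/dev/null; python3 st.py
```

```text
t 19.5 x 537.0 y -121.41 z 177.3 F x 0.0 y -5.9 z -3.5 yaw 0.2622 [-1.45 -0.22  0.  ] 0.255
```

```bash
python3 -m inch '{"hand":[0,0],"delta_pos":[[0,-0.03,0],[0,0,0]],"turn":[0,0]}' >/dev/null; python3 st.py
```

```text
t 19.7 x 537.0 y -121.11 z 177.3 F x -0.2 y -7.2 z -4.5 yaw 0.2622 [-1.45 -0.22 -0.07] 0.255
```

```bash
python3 -m inch '{"hand":[0,0],"delta_pos":[[0,-0.03,0],[0,0,0]],"turn":[0,0]}' >/dev/null; python3 st.py
```

```text
t 19.9 x 537.0 y -120.86 z 177.3 F x -1.1 y -8.4 z -3.1 yaw 0.2622 [-1.52 -0.2   0.01] 0.253
```

```bash
python3 -m inch '{"hand":[0,0],"delta_pos":[[0,-0.02,0],[0,0,0]],"turn":[0,0]}' >/dev/null; python3 st.py
```

```text
t 20.1 x 537.0 y -120.78 z 177.4 F x -1.0 y -8.8 z -3.9 yaw 0.2623 [-1.71 -0.21  0.03] 0.248
```

```bash
python3 -m inch '{"hand":[0,0],"delta_pos":[[0,-0.025,0],[0,0,0]],"turn":[0,0]}' >/dev/null; python3 st.py
```

```text
t 20.3 x 537.0 y -120.73 z 177.3 F x -1.3 y -10.4 z -4.3 yaw 0.2623 [-2.06 -0.25  0.02] 0.253
```

```bash
python3 -m inch '{"hand":[0,0,0,0,0,0],"delta_pos":[[0,-0.008,0],[0,0,0],[0,0,0],[0,0,0],[0,0,0],[0,0,0]],"turn":[0,0,0,0,0,0]}' >/dev/null; python3 st.py
```

```text
t 20.9 x 537.0 y -120.70 z 177.3 F x -0.9 y -9.4 z -4.3 yaw 0.2623 [-2.08 -0.29 -0.03] 0.253
```

```bash
python3 -m inch '{"hand":[0,0,0,0,0,0,0,0,0,0],"delta_pos":[[0,0.2,0],[0,0.2,0],[0,0.05,0],[0,0,-0.5],[0,0,-1],[0,0,-1.5],[0,0,-1.5],[0,0,-1.5],[0,0,-1.5],[0,0,0]],"turn":[0,0,0,0,0,0,0,0,0,0]}' >/dev/null; python3 st.py; python3 rk.py;python3 st.py
```

```text
t 21.9 x 537.5 y -124.18 z 254.7 F x 0.5 y 0.7 z -1.6 yaw 0.2620 [-0.02 -0.01 -0.01] 0.249
968 [530.7 102.7  74.2] [528.  102.6] [90.  10.8] 15.1
338 [562.7  58.1  74.5] [560.4  57.8] [50.4  6.2] 15.3
380 [570.5   8.8  74.9] [568.4   8.2] [60.4  5.9] 14.9
677 [580.4 -80.5  73.9] [577.6 -81.7] [90.1  6.7] 15.4
rail ((506.234130859375, -43.114654541015625), (250.4558563232422, 265.73907470703125), 23.946462631225586)
21.95 [550.93693798  19.12018045 253.371249  ] [ 3.14073499e+00 -2.17940949e-03  2.61919300e-01]
t 21.95 x 537.1 y -124.11 z 253.4 F x 0.5 y 0.1 z -1.7 yaw 0.2619 [-0.03 -0.06  0.  ] 0.252
```

```bash
python3 -m inch '{"hand":[0,0,0,0,0,0,0,0,0,0,0],"delta_pos":[[0,2,0],[0,2,0],[0,2,0],[0,2,0],[0,1.07,0],[0,0,0],[0,0,2],[0,0,2],[0,0,1.3],[0,0,0.5],[0,0,0]],"turn":[0,0,0,0,0,0,0,0,0,0,0]}' >/dev/null; python3 st.py;  python3 - <<'E'
from h import *
p,d=viewer.read_camera('scene');cv2.imwrite('pics/s7.png',cv2.convertScaleAbs(cv2.resize(p[180:280,240:360],None,fx=6,fy=6,interpolation=cv2.INTER_CUBIC),alpha=1.5))
E
```

```text
t 23.05 x 537.0 y -214.43 z 193.8 F x -1.2 y -0.6 z -1.5 yaw 0.2622 [-0.04 -0.01 -0.03] 0.246
```

View pics/s7.png

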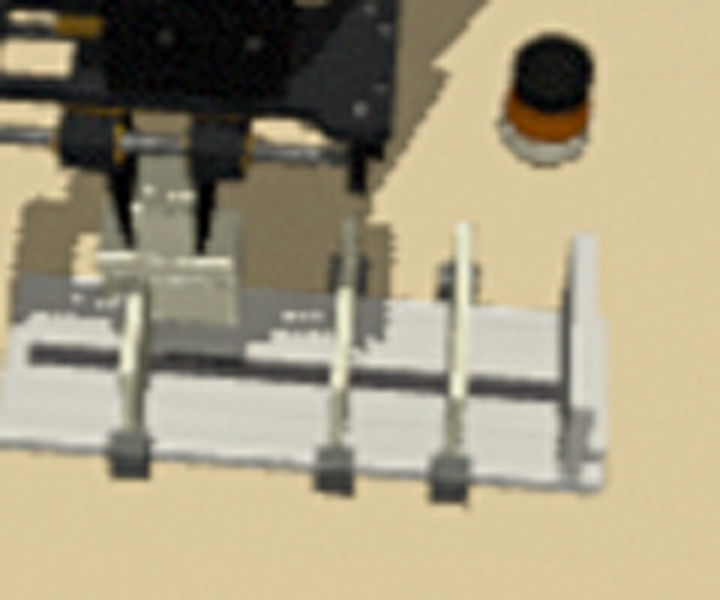

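```bash
python3 -m inch '{"hand":[0,0,0,0,0,0,0,0,0,0,0,0,0,0,0,0,0,0,0,0],"delta_pos":[[0,0,0.6],[0,0,0.6],[0,0,0.45],[0,0,0],[0,-0.2,0],[0,-0.2,0],[0,-0.2,0],[0,-0.2,0],[0,-0.25,0],[0,-0.25,0],[0,-0.25,0],[0,-0.25,0],[0,-0.25,0],[0,-0.25,0],[0,-0.25,0],[0,-0.25,0],[0,-0.25,0],[0,-0.25,0],[0,-0.25,0],[0,0,0]],"turn":[0,0,0,0,0,0,0,0,0,0,0,0,0,0,0,0,0,0,0,0]}' >/dev/null; python3 st.py
```

```text
t 25.1 x 537.0 y -179.73 z 177.8 F x -0.4 y -4.8 z -3.7 yaw 0.2623 [-1.02 -0.17  0.03] 0.251
```

```bash
python3 -m inch '{"hand":[0,0,0,0,0,0],"delta_pos":[[0,-0.1,0],[0,-0.1,0],[0,-0.1,0],[0,-0.05,0],[0,-0.05,0],[0,0,0]],"turn":[0,0,0,0,0,0]}' >/dev/null; python3 st.py
```

```text
t 25.7 x 537.0 y -175.99 z 177.8 F x -1.0 y -6.8 z -3.7 yaw 0.2622 [-1.4  -0.17 -0.03] 0.25
```

```bash
python3 -m inch '{"hand":[0,0,0,0,0,0],"delta_pos":[[0,-0.1,0],[0,-0.1,0],[0,-0.06,0],[0,-0.06,0],[0,-0.06,0],[0,0,0]],"turn":[0,0,0,0,0,0]}' >/dev/null; python3 st.py
```

```text
t 26.3 x 537.0 y -172.18 z 177.8 F x -1.6 y -6.0 z -4.1 yaw 0.2622 [-1.35 -0.15 -0.04] 0.25
```

```bash
python3 -m inch '{"hand":[0,0,0],"delta_pos":[[0,-0.04,0],[0,-0.04,0],[0,0,0]],"turn":[0,0,0]}' >/dev/null; python3 st.py
```

```text
t 26.6 x 537.0 y -171.42 z 177.8 F x -1.0 y -6.1 z -4.1 yaw 0.2622 [-1.34 -0.15 -0.04] 0.25
```

```bash
python3 -m inch '{"hand":[0,0],"delta_pos":[[0,-0.03,0],[0,0,0]],"turn":[0,0]}' >/dev/null; python3 st.py
```

```text
t 26.8 x 537.0 y -171.13 z 177.9 F x -1.2 y -6.1 z -4.4 yaw 0.2621 [-1.44 -0.16  0.01] 0.251
```

```bash
python3 -m inch '{"hand":[0,0],"delta_pos":[[0,-0.03,0],[0,0,0]],"turn":[0,0]}' >/dev/null; python3 st.py
```

```text
t 27.0 x 537.0 y -170.88 z 177.9 F x -0.2 y -6.7 z -4.8 yaw 0.2622 [-1.51 -0.21 -0.02] 0.25
```

```bash
python3 -m inch '{"hand":[0,0],"delta_pos":[[0,-0.02,0],[0,0,0]],"turn":[0,0]}' >/dev/null; python3 st.py
```

```text
t 27.2 x 537.0 y -170.83 z 177.8 F x -1.4 y -7.9 z -4.0 yaw 0.2622 [-1.75 -0.19 -0.02] 0.253
```

```bash
python3 -m inch '{"hand":[0,0],"delta_pos":[[0,-0.03,0],[0,0,0]],"turn":[0,0]}' >/dev/null; python3 st.py
```

```text
t 27.4 x 537.0 y -170.75 z 177.9 F x -0.9 y -9.6 z -5.0 yaw 0.2623 [-2.13 -0.18  0.01] 0.251
```

```bash
python3 -m inch '{"hand":[0,0,0,0,0,0],"delta_pos":[[0,0,0],[0,0,0],[0,0,0],[0,0,0],[0,0,0],[0,0,0]],"turn":[0,0,0,0,0,0]}' >/dev/null; python3 st.py
```

```text
t 28.0 x 537.0 y -170.73 z 177.8 F x -1.5 y -10.1 z -3.9 yaw 0.2623 [-2.12 -0.22 -0.02] 0.252
```

```bash
python3 -m inch '{"hand":[0,0,0,0,0,0,0,0,0,0],"delta_pos":[[0,0.2,0],[0,0.2,0],[0,0.05,0],[0,0,-0.5],[0,0,-1],[0,0,-1.5],[0,0,-1.5],[0,0,-1.5],[0,0,-1.5],[0,0,0]],"turn":[0,0,0,0,0,0,0,0,0,0]}' >/dev/null; python3 st.py; python3 rk.py;python3 st.py
```

```text
t 29.0 x 537.5 y -174.22 z 255.2 F x 0.6 y 0.1 z -1.5 yaw 0.2620 [ 0.06 -0.02 -0.03] 0.252
1048 [530.3 102.1  74. ] [527.3 102.2] [90.1 11. ] 15.2
651 [543.5  52.5  74.1] [541.1  52.6] [90.4  6.7] 14.5
341 [575.5   9.7  74.4] [573.1   9.4] [50.7  6.1] 15.2
386 [582.9 -39.6  74.8] [581.1 -40.2] [61.1  5.9] 14.8
rail ((495.1734313964844, -31.289871215820312), (247.65357971191406, 269.1878356933594), 15.297030448913574)
29.05 [563.88657967 -29.14706487 253.91842934] [ 3.14059022e+00 -2.14001059e-03  2.61921983e-01]
t 29.05 x 537.1 y -174.09 z 253.9 F x -0.3 y 0.4 z -1.4 yaw 0.2619 [ 0.05 -0.02  0.  ] 0.249
```

```bash
python3 -m inch '{"hand":[0,0,0,0,0,0,0,0,0,0,0],"delta_pos":[[-1.97,2.82,0],[-1.97,2.82,0],[-1.97,2.82,0],[-1.97,2.82,0],[-1.97,2.82,0],[-1.97,2.82,0],[-1.97,2.82,0],[-1.97,2.82,0],[-1.97,2.82,0],[0,0,0],[0,0,0]],"turn":[0,0,0,0,0,0,0,0,0,0,0]}'
python3 - <<'E'
from h import *
p,P,d=cloud('wrist','pics/w5.png')
# tray rim
g=cv2.cvtColor(p,cv2.COLOR_BGR2HSV)
m=(P[...,2]>9.5)&(P[...,2]<18)&(np.hypot(P[...,0]-458,P[...,1]+320)<130)
print(m.sum(),cv2.minAreaRect(P[m][:,:2].astype(np.float32)))
p,d=viewer.read_camera('scene');cv2.imwrite('pics/s8.png',cv2.convertScaleAbs(cv2.resize(p[90:250,130:330],None,fx=4,fy=3.75,interpolation=cv2.INTER_CUBIC),alpha=1.5))
E
```

```text
t: 30.15
eef_pos: [457.7, -320.5, 252.0]
tcp_rot: [-3.14, 0.001, 0.26]
ft_force: [0.7, -0.5, -1.7]
opening: 0.249
1171 ((455.7724914550781, -326.5970764160156), (150.877685546875, 140.1731414794922), 85.41056060791016)
```

View pics/s8.png

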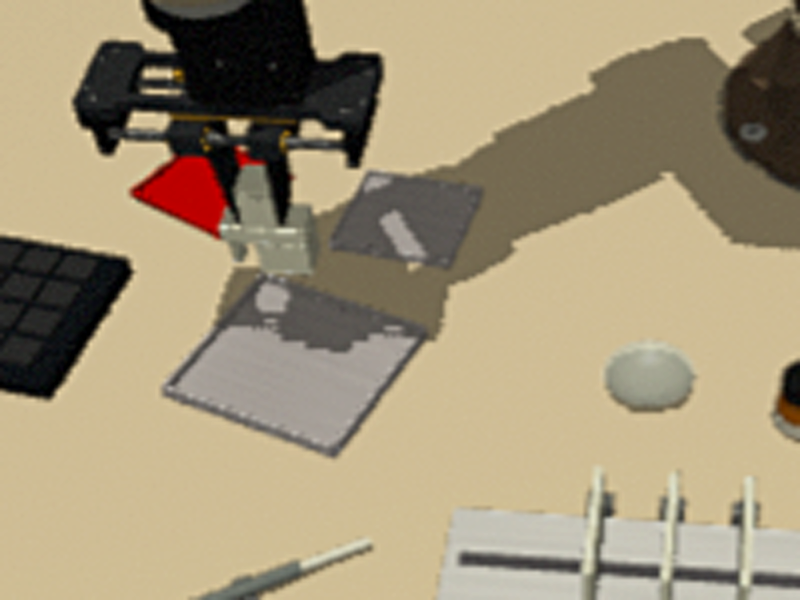

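View pics/w5.png

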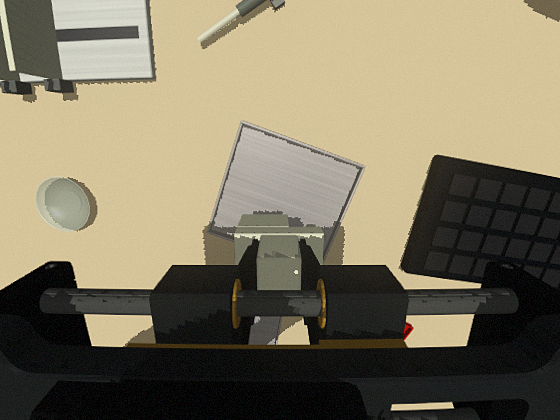

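```bash
python3 -m inch '{"hand":[0,0,0,0,0,0,0,0],"delta_pos":[[0,0,2.5],[0,0,2.5],[0,0,2.5],[0,0,2],[0,0,1.5],[0,0,0.7],[0,0,0.3],[0,0,0]],"turn":[0,0,0,0,0,0,0,0]}'; python3 st.py
```

```text
t: 31.05
eef_pos: [458.4, -320.0, 132.9]
tcp_rot: [3.141, -0.0, 0.262]
ft_force: [-0.1, 1.0, -0.8]
opening: 0.252
t 31.05 x 360.0 y -427.70 z 132.9 F x 0.2 y 1.0 z -0.8 yaw 0.2624 [ 0.01 -0.    0.01] 0.252
```

```bash
python3 -m inch '{"hand":[0,0,0,0],"delta_pos":[[0,0,0.2],[0,0,0.15],[0,0,0.1],[0,0,0]],"turn":[0,0,0,0]}'>/dev/null; python3 st.py
```

```text
t 31.45 x 359.6 y -427.99 z 128.3 F x -0.4 y 0.2 z -1.2 yaw 0.2617 [0.01 0.04 0.05] 0.254
```

```bash
python3 -m inch '{"hand":[0,0],"delta_pos":[[0,0,0.06],[0,0,0]],"turn":[0,0]}'>/dev/null; python3 st.py
```

```text
t 31.65 x 359.6 y -427.97 z 127.6 F x 0.4 y -0.8 z -1.5 yaw 0.2617 [-0.02  0.03 -0.01] 0.252
```

```bash
python3 -m inch '{"hand":[0,0],"delta_pos":[[0,0,0.05],[0,0,0]],"turn":[0,0]}'>/dev/null; python3 st.py
```

```text
t 31.85 x 359.6 y -428.00 z 127.4 F x -1.2 y 0.2 z 3.8 yaw 0.2617 [0.18 0.27 0.01] 0.252
```

```bash
python3 -m inch '{"hand":[0,0],"delta_pos":[[0,0,0.05],[0,0,0]],"turn":[0,0]}'>/dev/null; python3 st.py
```

```text
t 32.05 x 359.6 y -428.02 z 127.4 F x -2.5 y 1.8 z 10.7 yaw 0.2618 [0.48 0.52 0.03] 0.247
```

Touched the tray floor; open and rise straight up.

```bash
python3 -m inch '{"hand":[0.25,0.4,0.6,0.8,1,1,1,1,1,1],"delta_pos":[[0,0,-0.05],[0,0,0],[0,0,0],[0,0,0],[0,0,0],[0,0,0],[0,0,0],[0,0,0],[0,0,0],[0,0,0]],"turn":[0,0,0,0,0,0,0,0,0,0]}'; python3 st.py
```

```text
t: 33.05
eef_pos: [458.2, -320.3, 127.1]
tcp_rot: [3.141, -0.0, 0.262]
ft_force: [0.3, -0.0, -0.7]
opening: 0.953
t 33.05 x 359.7 y -427.95 z 127.1 F x 0.3 y -0.1 z -0.7 yaw 0.2618 [ 0.    0.04 -0.01] 0.953
```

```bash
python3 -m inch '{"hand":[1,1,1,1,1,1,1,1],"delta_pos":[[0,0,-1],[0,0,-2],[0,0,-2.5],[0,0,-3],[0,0,-3],[0,0,-3],[0,0,0],[0,0,0]],"turn":[0,0,0,0,0,0,0,0]}'; sed -i 's/-465,P/-458,P/' gz.py; python3 gz.py
python3 - <<'E'
from h import *
p,d=viewer.read_camera('scene');cv2.imwrite('pics/s9.png',cv2.convertScaleAbs(cv2.resize(p[130:330,150:400],None,fx=3.2,fy=3,interpolation=cv2.INTER_CUBIC),alpha=1.5))
p,d=viewer.read_camera('top');cv2.imwrite('pics/t9.png',p)
for n,px,z in [('dish',search_frame('top','dish')[0]['centre'],15),('jar',search_frame('top','sample_jar')[0]['centre'],55)]: print(n,at_z('top',px,z).round())
E
```

```text
t: 33.85
eef_pos: [458.1, -320.2, 273.0]
tcp_rot: [3.14, -0.001, 0.262]
ft_force: [0.0, 0.8, -1.5]
opening: 0.998
72 710 83.62006267893568 ((458.0051574707031, -320.4010314941406), (29.366920471191406, 23.789854049682617), 15.46800422668457)
38 818 47.71230336869914 ((457.5242004394531, -320.60369873046875), (30.348894119262695, 58.082611083984375), 15.058587074279785)
33.9 [ 457.88893084 -320.04069552  272.05194215] [-3.14147360e+00  1.58295735e-04  2.61842489e-01] [-0.73  0.42  1.75 -0.    0.97  0.58]Traceback (most recent call last):
  File "<stdin>", line 4, in <module>
IndexError: list index out of range
```

View pics/s9.png

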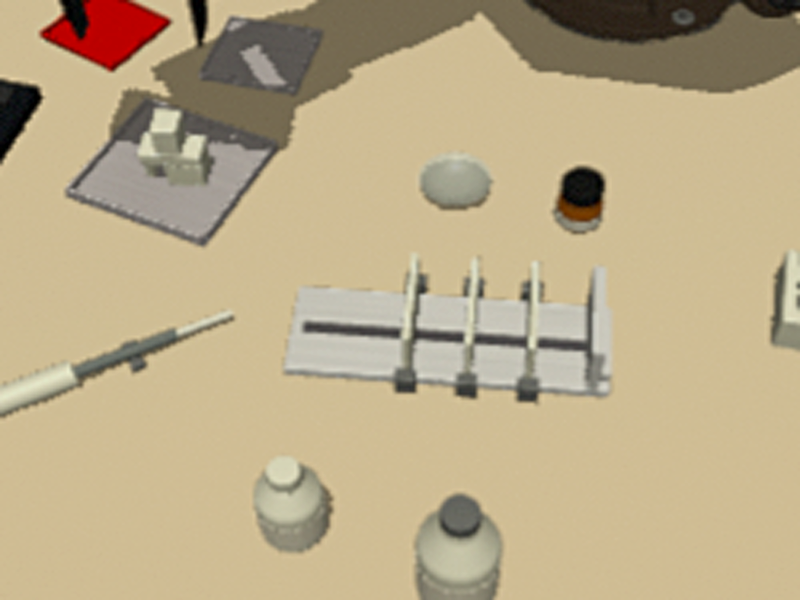

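```bash
python3 -c "
from cell import *
print(ticket.job_done())"
```

```text
the job is handed in; nothing more can be done
None
```

The three dividers are drawn up with the spacer block. It stands upright in the larger grey tray, and the job was handed in at about 34 s of the 72 s allowed. No verdict was reported.

- **Drawing up:** The total draw force was about 15 N at the end stop and about 10 N at each of the other two. I held each press for 0.5 to 0.7 s.
- **Gaps:** After the last divider, the wrist camera's depth picture gave divider 1 about 46.6 mm from the stop face (47 wanted). It gave 50.0 mm from divider 1 to 2 and 50.0 mm from divider 2 to 3 (50 wanted). That is clear gaps of about 43.6, 44 and 44 mm.
- **Block:** It is released about 6 mm from the tray centre. Its top reads 83.6 mm above the bench, as it did before I picked it up. The gripper is clear above it.
- **Failed check:** My final network search for the dish or jar in the top camera picture returned nothing, so I have no measured positions for the bystanders. The last scene picture shows the bottles, jar, dish and pipette undisturbed.

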